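# Put the microscope optics away in the accessory drawer

### The arm

A 6-joint arm with a two-finger parallel gripper is mounted at the origin on the work surface. World frame = base frame: x ahead of the robot, y to its left, z up, the work surface at z = 0. Lengths are in m, angles in rad, forces in N, time in s.
With the tool pointing down it reaches from about 0.35 to 0.775 m from the base axis. Payload 7.3 kg.
Tool frame: the origin (TCP) lies midway between the tips of the shut fingers; the grasp point (between the pads) lies 19 mm behind it (tcp_to_grasp is the distance from the TCP to the grasp point, in m); z points along the fingers, y is the line along which they close (so a half turn about z gives the same grasp; the last joint's range is limited). The gripper opens to 92 mm and grips with 3 to 60 N. Pads are 19 mm wide; open, the fingers measure 130 mm over their backs; the gripper's body (75 mm by 190 mm) begins 47 mm behind the grasp point.
Start: joints at [1.094, 0.342, 1.524, -0, 1.275, -0.146], TCP at [0.171, 0.497, 0.227] pointing down, gripper open.
Joint ranges: [-2.53, 2.53], [-0.77, 2.02], [0.04, 2.7], [-1, 4.14], [0.28, 2.66], [-3.11, 3.11]. Speed limits (rad/s): [2.57, 2.57, 3.14, 3.14, 3.14, 3.14].

### API

Orientations are given as [roll, pitch, yaw] about the fixed x, y, z axes, in that order (R = Rz(yaw) Ry(pitch) Rx(roll)).
In Python, from cell import observe, read_camera, calibration, hand_in, tcp_to_grasp gives the robot as it stands.
- The arm moves only by the tool send_rows, never from a script. Its argument "targets" is a list of rows, each a list of 5 numbers: the opening, from 0 (shut) to 1 (fully open), then the shift along the world's x, y, z in m, then the turn about the world's z in rad. A call has 1 to 5 rows; each row shifts and turns the commanded pose from where the row before left it; what a row does not reach is not made up. A row lasts 1/10 s, in which the tool goes at most 50 mm and 8.59 degrees, less where a joint would pass 70% of its speed; a pose out of reach is approached as far as the arm can. A call is refused whole if a number of a shift passes 0.05 or a number of a turn 0.15, either way. A call with a gripper value outside its range is refused whole. The fingers move at their own pace and stop on an object; "grip_force" is the grip in N (left out, the last holds). Time passes only in rows, so rows that do not move let the fingers close. It gives the time, the measured TCP pose, the force, the opening and the grip force at its end, in the units of the state.
- observe(): the state, without advancing time (a new reading comes with each control period).
- read_camera(name): name is "side" or "top" or "wrist"; returns (picture, depth): 420x560x3 uint8, red, green, blue; 420x560 float32, m along the optical axis (not along the pixel's ray), 0 where there is no reading.
- calibration(name): a dict with "intrinsics" (3x3 intrinsics, pixels), "world_to_cam" (4x4, takes a point from world to camera coordinates); the wrist camera has in their place "hand_eye" (4x4, takes a point from camera to tool coordinates, whose origin is the TCP and whose axes are the flange's). Camera axes: x right, y up, looking along -z (the intrinsics and any distortion apply to the point x, -y, -z); pixel columns grow to the right and rows downward; lengths in m; the calibration is good to about 2 mm. A picture is of the moment at which its call begins: read the wrist's pose just before it. calibration takes no time and is no camera call.
- hand_in(): hands the job in; it is judged then, once.
The state is a dict: "time": time; "qpos": joint angles; "qvel": joint speeds; "joint_efforts": joint torques, N m; "tool_pos": TCP position; "tool_rot": TCP orientation; "contact_force": force on the tool from outside, world axes, zero at the start; "torque": the same for the moment, N m; "opening": finger opening in m; "grip_force": force on a finger pad.
Only numpy, scipy, OpenCV 4.12 (cv2) and the standard library are available. Lean on these libraries where they do the work, as an engineer would, in place of code of your own. Each camera call takes 0.05 s, during which the arm holds its last target. There are 200 camera calls.

### The job

Pull the top drawer of the small bench unit out to its stop, and leave it fully out. Then put the two loose microscope optics away in it, standing upright: the black eyepiece in the wider compartment and the slimmer metal objective in the narrower one. Set them down gently rather than dropping them, and leave the lower drawer, the jar, the slide box and the dish alone.

Things in the scene. Friction and masses are not known exactly. Their poses are not given: they have to be found in the camera images.
- shelf_edge (a point): Middle of the lower front edge of the white shelf board, 18 thick, full width, underside 180 above the bench, that juts out 33 over the drawer fronts of the fixed two-drawer laminate unit. The unit's body is 320 wide (y), 144 high, 240 deep; low stock on the shelf reaches 245 above the bench. Axes are the unit's: +x into the unit, away from the robot, z up.
- top_drawer (a joint): Opening of the top drawer (m): 0 shut, 0.165 at its stop; it slides along the unit's -x and may start slightly ajar. Takes about 2 N to move.
- low_drawer (a joint): Opening of the lower drawer (m), 0 shut; not to be used.
- top_drawer_handle (a point): Centre of the top drawer's handle, moves with it: upright flat steel bar, 10 wide (y), 14 thick (x), 50 tall, its centre held 45 in front of the drawer front by thin posts near its ends. When shut, the bar's centre is 12 in front of the shelf board's edge and 74 below the board's underside. Axes as the unit's.
- wide_bay (a point): On the floor of the top drawer's wider compartment (robot's left), midway across it, 42 behind the front panel's inner face; moves with the drawer, axes as the unit's. The compartment is 195 (x) x 167 (y). Above its floor the walls stand 40, the front panel 49, the divider 36. With the drawer at its stop the shelf board covers what is over 68 behind (+x) this point, 98 above the floor.
- narrow_bay (a point): Centre of the floor of the narrower compartment (on the robot's right), inside 195 (x) x 107 (y); otherwise as wide_bay (divider to the left).
- eyepiece: Microscope eyepiece, black round barrel standing upright on the bench, loose, 52 tall: 34 diameter at the foot, 32 from 8 to 40 up, 27 at the top with a glass face. About 90 g. Origin at the centre of its underside, z up its axis.
- objective: Microscope objective, bare metal with two dark rings, standing upright on the bench, loose, 52 tall: 28 diameter up to 34, then tapering to a 16 diameter nose. About 90 g. Origin at the centre of its underside, z up its axis.
- jar: Bystander: amber glass jar with a white cap, 48 diameter, 70 tall, origin at the centre of its underside.
- slide_box: Bystander: wooden slide box 100 x 85 x 32, origin at the centre of its underside.
- dish: Bystander: shallow white dish, 96 diameter, 18 tall, origin at the centre of its underside.
Mind the look-alikes: they are no part of the job. Leave any yellow look-alike of the objective alone.

How it is judged:
By the outcome, as a careful person would: the job done as asked, in the order asked, and still so for the second after the job is handed in, with the robot touching nothing.
It also fails if it takes over 72 s, if anything falls off the work surface, if the arm or the gripper's body presses on something with over 40 N, if the wrist force passes 120 N, or if a joint passes its speed limit or range.

## Working session

There is one attempt and no reset: what is moved stays moved. The work goes in short steps, Python scripts to look and compute and a tool call to move; the robot and the scene stay as the last step left them, time stands still between calls to the robot, and variables do not carry over. Pictures are saved under pics/ and viewed, at most 10 in all, crops included, and the job is handed in when it is done.

Besides the shell and the picture viewer there is one more tool, called as name([rows], argument=value, ...), one row to a line, values as JSON. send_rows: Moves the arm, as the interface text tells. Its arguments: {"type":"object","properties":{"targets":{"type":"array","items":{"type":"array","items":{"type":"number"}}},"grip_force":{"type":"number"}},"required":["targets"]}

```bash
mkdir -p pics
cat > h.py <<'E'
import numpy as np, cv2
from cell import observe, read_camera, calibration
def cloud(name):
    s=observe(); p,d=read_camera(name); c=calibration(name); K=np.array(c["intrinsics"])
    v,u=np.mgrid[0:420,0:560]; uv=np.stack([u,v],-1).reshape(-1,1,2).astype(float)
    n=cv2.undistortPoints(uv,K,np.array(c["distortion"],float) if "distortion" in c else None).reshape(420,560,2)
    P=np.stack([n[...,0]*d,-n[...,1]*d,-d],-1)
    if "hand_eye" in c:
        from scipy.spatial.transform import Rotation as R
        r=np.array(s["tool_rot"]); T=np.eye(4); T[:3,:3]=R.from_euler("xyz",r).as_matrix(); T[:3,3]=s["tool_pos"]
        M=T@np.array(c["hand_eye"])
    else: M=np.linalg.inv(np.array(c["world_to_cam"]))
    W=P@M[:3,:3].T+M[:3,3]; W[d==0]=np.nan
    return p,d,W
E
python3 - <<'E'
from h import *
print(observe()); 
for n in("top","side"):
    c=calibration(n); print(n,list(c.keys())); 
    p,d,W=cloud(n); np.save(n+".npy",W); cv2.imwrite(f"pics/{n}0.png",p[...,::-1])
E
```

```text
{'time': 0.0, 'qpos': array([ 1.09398128e+00,  3.42717382e-01,  1.52501005e+00,  8.18653206e-06,
        1.27536718e+00, -1.46000182e-01]), 'qvel': array([ 2.12437169e-03,  8.75438975e-04, -4.19869321e-04,  5.36871305e-05,
        3.18881201e-04,  9.30766328e-04]), 'joint_efforts': array([ 5.87968734e-04, -4.31235480e+01, -2.44225377e+01,  7.18339370e-02,
        5.57885470e-02, -1.25299903e-04]), 'tool_pos': array([0.17032111, 0.49618759, 0.22605015]), 'tool_rot': array([-3.14010781e+00, -2.26252723e-04,  2.81077523e+00]), 'contact_force': array([0.18151322, 0.49718712, 0.39654011]), 'torque': array([ 0.02947555, -0.00383455,  0.02344302]), 'grip_force': 0.0, 'opening': 0.09182277888376204}
top ['intrinsics', 'world_to_cam']
side ['intrinsics', 'world_to_cam']
```

View pics/top0.png

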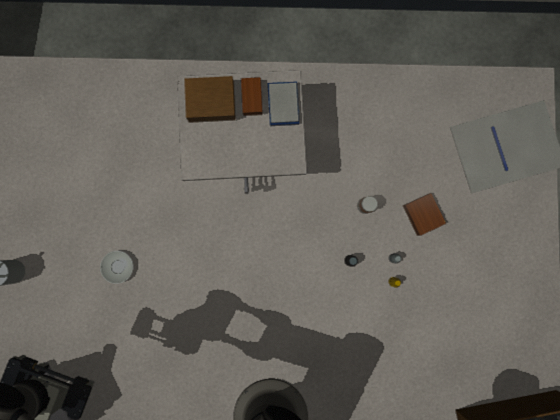

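View pics/side0.png

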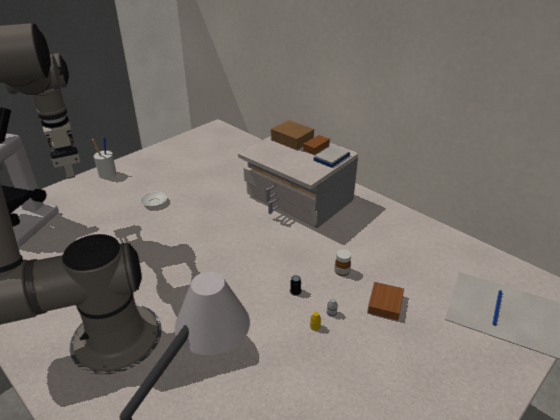

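The top view shows the eyepiece at about (351,260), the objective at (396,257) and its yellow twin at (396,282). The jar is at (369,204), the box at (425,214), and the unit's shelf edge runs from (182,181) to (305,175) with handles near (247,185).

Run:
```python
from h import *
np.set_printoptions(precision=4,suppress=True)
T=np.load("top.npy");S=np.load("side.npy")
for n,(u,v) in dict(eye=(351,260),obj=(396,257),yel=(396,282),jar=(369,204),box=(425,214)).items(): print(n,T[v,u])
# shelf top surface edge: 
for nm,W in(("top",T),("side",S)):
    m=(W[...,2]>.185)&(W[...,2]<.21)&(W[...,0]>.4)
    P=W[m]; print(nm,len(P)); 
    r=cv2.minAreaRect(P[:,:2].astype(np.float32)); print(r,cv2.boxPoints(r)); print(np.median(P[:,2]))
# objects in both clouds
for nm,W in(("top",T),("side",S)):
    for n,(x,y) in dict(eye=T[260,351,:2],obj=T[257,396,:2],yel=T[282,396,:2]).items():
        m=(np.hypot(W[...,0]-x,W[...,1]-y)<.035)&(W[...,2]>.012)&(W[...,2]<.07); P=W[m]
        print(nm,n,len(P),P.min(0),P.max(0), "top:",P[P[:,2]>P[:,2].max()-.01].mean(0))
# handles: points between z .02 and .17 in front of shelf
for nm,W in(("top",T),("side",S)):
    m=(W[...,2]>.02)&(W[...,2]<.175)&(W[...,0]>.5)&(W[...,0]<.62)&(W[...,1]>-.05)&(W[...,1]<.25)
    P=W[m]; print(nm,len(P)); v,u=np.nonzero(m); print(np.c_[u,v,P][::max(1,len(P)//40)])
p,d,W=cloud("top"); cv2.imwrite("pics/t1.png",cv2.resize(p[160:290,170:450,::-1],None,fx=2.8,fy=2.8,interpolation=cv2.INTER_CUBIC))
p,d,W=cloud("side"); cv2.imwrite("pics/s1.png",cv2.resize(p[130:340,230:420,::-1],None,fx=2.8,fy=2.8,interpolation=cv2.INTER_CUBIC))
```

```text
eye [ 0.453  -0.2191  0.0568]
obj [ 0.4636 -0.3485  0.0499]
yel [ 0.3931 -0.3483  0.0496]
jar [ 0.6113 -0.2664  0.0724]
box [ 0.5888 -0.4371  0.0357]
top 8980
((0.7994886636734009, 0.09213881939649582), (0.2751879096031189, 0.3207404911518097), 4.140285491943359) [[ 0.6507  0.2422]
 [ 0.6738 -0.0777]
 [ 0.9483 -0.0579]
 [ 0.9251  0.262 ]]
0.19863412613654918
side 5362
((1.1459836959838867, 0.7457388043403625), (1.0299943685531616, 2.4832160472869873), 0.3263889253139496) [[ 0.6239  1.9844]
 [ 0.6381 -0.4988]
 [ 1.668  -0.4929]
 [ 1.6539  1.9903]]
0.19752028594211446
top eye 114 [ 0.435  -0.2375  0.0133] [ 0.4641 -0.2081  0.0571] top: [ 0.4507 -0.2239  0.0528]
top obj 93 [ 0.4458 -0.3643  0.013 ] [ 0.4719 -0.3367  0.0582] top: [ 0.4595 -0.3507  0.0518]
top yel 93 [ 0.3774 -0.3642  0.0158] [ 0.4033 -0.3358  0.0577] top: [ 0.3915 -0.3506  0.0512]
side eye 163 [ 0.4313 -0.2428  0.0123] [ 0.4622 -0.2105  0.0553] top: [ 0.4464 -0.2277  0.0512]
side obj 132 [ 0.4421 -0.3689  0.0123] [ 0.4638 -0.3411  0.0551] top: [ 0.4552 -0.3545  0.0508]
side yel 143 [ 0.3735 -0.3687  0.014 ] [ 0.4004 -0.3395  0.056 ] top: [ 0.3868 -0.3539  0.051 ]
top 0
[]
side 0
[]
```

View pics/s1.png

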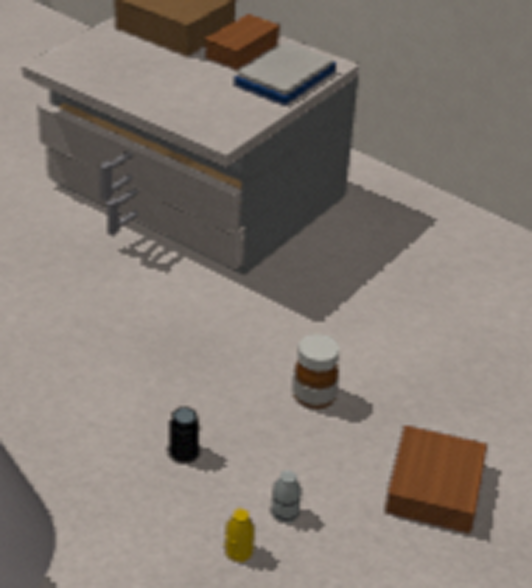

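View pics/t1.png

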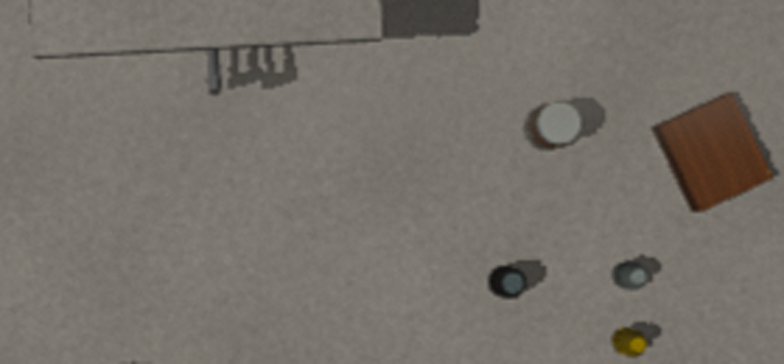

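Run:
```python
from h import *
np.set_printoptions(precision=4,suppress=True,linewidth=150)
T=np.load("top.npy");S=np.load("side.npy")
a=0.072
ex=np.array([np.cos(a),np.sin(a)]);ey=np.array([-np.sin(a),np.cos(a)])
for nm,W in(("top",T),("side",S)):
    U=np.stack([W[...,:2]@ex,W[...,:2]@ey,W[...,2]],-1)
    # shelf front edge: per-y bin min of u over shelf-top points
    m=(W[...,2]>.19)&(W[...,2]<.207)&(W[...,0]>.6)&(W[...,0]<1)&(U[...,1]<.25)
    P=W[m]; Q=U[m]; b=np.round(Q[:,1]/.01)
    E=np.array([P[b==k][np.argmin(Q[b==k,0])] for k in np.unique(b)]); 
    f=np.polyfit(E[2:-2,1],E[2:-2,0],1); print(nm,"edge slope",f,"yaw",-np.arctan(f[0]),"y ends",P[:,1].min(),P[:,1].max(), "resid",np.std(E[2:-2,0]-np.polyval(f,E[2:-2,1])), np.median(P[:,2]))
    m=(W[...,2]>.01)&(W[...,2]<.175)&(W[...,0]>.58)&(W[...,0]<.8)&(W[...,1]>-.1)&(W[...,1]<.25)
    v,u=np.nonzero(m); A=np.c_[u,v,W[m],U[m]]
    if nm=="top": print(A[::max(1,len(A)//40)])
    else:
        A=A[A[:,5]<A[:,5].min()+.10]
        print(len(A)); 
        hh=A[(A[:,0]>=266)&(A[:,0]<=278)&(A[:,1]>184)&(A[:,1]<216)]
        print(hh[::max(1,len(hh)//70)])
        ff=A[(np.abs(A[:,6]-.0)>.0)]
        for z0 in np.arange(.02,.15,.01):
            k=(np.abs(A[:,4]-z0)<.005)&(A[:,6]<.03); print(z0,k.sum(),np.median(A[k,5]) if k.any() else "")
```

```text
top edge slope [-0.0714  0.6689] yaw 0.07130962388480311 y ends -0.07502990354600002 0.2611400995587945 resid 0.0004137841035606238 0.19861733253514713
[[244.     178.       0.6704   0.0846   0.1265   0.6748   0.0362   0.1265]
 [245.     178.       0.6707   0.082    0.1251   0.6748   0.0335   0.1251]
 [246.     178.       0.6703   0.0791   0.1281   0.6742   0.0307   0.1281]
 [247.     178.       0.6795   0.0793   0.0666   0.6834   0.0302   0.0666]
 [244.     179.       0.6673   0.0844   0.129    0.6717   0.0362   0.129 ]
 [245.     179.       0.6675   0.0818   0.1277   0.6717   0.0336   0.1277]
 [246.     179.       0.6677   0.0791   0.127    0.6717   0.0309   0.127 ]
 [247.     179.       0.6773   0.0795   0.0618   0.6813   0.0306   0.0618]
 [244.     180.       0.665    0.0845   0.1262   0.6693   0.0365   0.1262]
 [245.     180.       0.665    0.0818   0.1262   0.6692   0.0338   0.1262]
 [246.     180.       0.665    0.0791   0.1267   0.669    0.0311   0.1267]
 [247.     180.       0.6743   0.0794   0.0628   0.6782   0.0307   0.0628]
 [244.     181.       0.6627   0.0846   0.1234  
[... 10254 characters left out ...]
  0.6565   0.0761   0.0277   0.6603   0.0287   0.0277]
 [271.     212.       0.6534   0.0779   0.0241   0.6573   0.0307   0.0241]
 [271.     213.       0.6453   0.0698   0.0281   0.6487   0.0232   0.0281]]
0.02 89 0.6992902863094096
0.03 104 0.6981547666792763
0.039999999999999994 111 0.6988800969857647
0.049999999999999996 99 0.6989658458196172
0.06 98 0.6986728450240691
0.06999999999999999 49 0.6956158550501578
0.07999999999999999 102 0.6880959125779661
0.09 119 0.6871535844718063
0.09999999999999999 110 0.6873140709321943
0.10999999999999999 113 0.687464379669842
0.11999999999999998 141 0.6876133565969635
0.12999999999999998 207 0.6912179222234646
0.13999999999999999 94 0.7133816835356008
```

Top drawer is ajar about 11.5 mm, with the bar centre about 23.5 mm in front of the shelf edge. The gripper body limits how far back I can go, so I'll first pinch the front few millimetres of the bar, pull, and then grip again.

send_rows([
  [0.5,0.034,-0.035,0,0.1],
  [0.5,0.034,-0.035,0,0.1],
  [0.5,0.034,-0.035,0,0.1],
  [0.5,0.034,-0.035,0,0.1],
  [0.5,0.034,-0.035,0,0],
], grip_force=20)

```text
time: 0.7
tool_pos: [0.3414, 0.32, 0.2268]
tool_rot: [3.141, 0.0, -3.069]
contact_force: [0.6, 1.4, -0.7]
opening: 0.0566
grip_force: 0.0
```

send_rows([
  [0.5,0.034,-0.035,0,0],
  [0.5,0.034,-0.035,0,0],
  [0.5,0.034,-0.035,0,0],
  [0.5,0.034,-0.035,0,0],
  [0.5,0.034,-0.035,0,0],
])

```text
time: 1.2
tool_pos: [0.5116, 0.1448, 0.2267]
tool_rot: [3.141, -0.0, -3.073]
contact_force: [0.8, 1.1, 0.5]
opening: 0.046
grip_force: 0.0
```

send_rows([
  [0.5,0.034,-0.035,0,0],
  [0.5,0.034,-0.035,0,0],
  [0.5,0,0,0,0],
  [0.5,0,0,0,0],
])

```text
time: 1.6
tool_pos: [0.5786, 0.0757, 0.2258]
tool_rot: [3.141, -0.002, -3.075]
contact_force: [-0.3, 0.5, 0.0]
opening: 0.046
grip_force: 0.0
```

Run:
```python
from h import *
np.set_printoptions(precision=4,suppress=True)
s=observe();print(s["tool_pos"],s["tool_rot"],s["qpos"]);print(calibration("wrist")["hand_eye"])
```

```text
[0.5786 0.0757 0.2258] [ 3.1411 -0.0016 -3.0746] [-0.0014  0.4517  1.3564  0.0004  1.3352 -1.6393]
[[ 0.0005  0.9697  0.2445  0.0655]
 [ 1.     -0.0005  0.      0.0017]
 [ 0.0001  0.2445 -0.9697 -0.1581]
 [ 0.      0.      0.      1.    ]]
```

send_rows([
  [0.5,0,0,-0.04,0.005],
  [0.5,0,0,-0.04,0],
  [0.5,0,0,-0.041,0],
  [0.5,0.017,0,0,0],
  [0.5,0.017,0.001,0,0],
])

```text
time: 2.1
tool_pos: [0.6107, 0.0792, 0.1044]
tool_rot: [3.141, -0.004, -3.066]
contact_force: [1.2, -0.3, 0.3]
opening: 0.0458
grip_force: 0.0
```

send_rows([
  [0.5,0.007,0.001,0,0],
  [0.5,0.003,0,0,0],
  [0.5,0,0,0,0],
  [0.5,0,0,0,0],
])

```text
time: 2.5
tool_pos: [0.6218, 0.0789, 0.106]
tool_rot: [3.141, -0.0, -3.067]
contact_force: [0.4, -0.5, -0.6]
opening: 0.0457
grip_force: 0.0
```

Run:
```python
from h import *
np.set_printoptions(precision=4,suppress=True)
s=observe();print(s["tool_pos"],s["tool_rot"],s["contact_force"])
p,d,W=cloud("wrist"); q,_,_=cloud("side")
cv2.imwrite("pics/w2.png",np.hstack([p[:,80:480,::-1],cv2.resize(q[100:240,220:350,::-1],(390,420))]))
```

```text
[0.6218 0.0789 0.106 ] [ 3.1415 -0.0003 -3.0669] [ 0.3532 -0.5232 -0.6274]
```

View pics/w2.png

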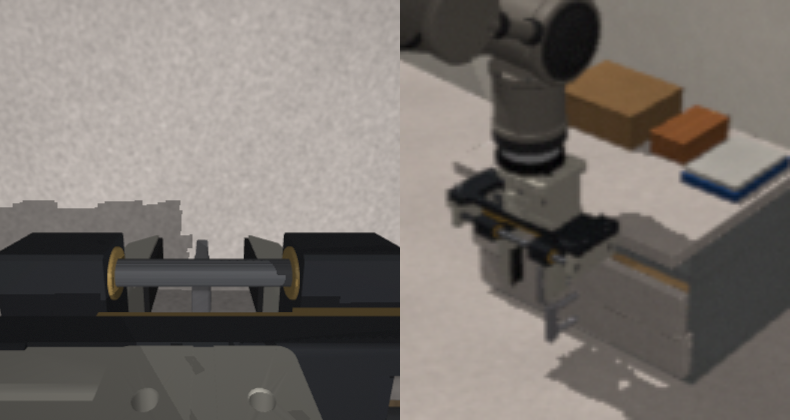

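The wrist view shows the upright bar at about (203,245), centred between the open fingers; the side view shows the body in front of the shelf edge. I'll creep forward.

send_rows([
  [0.5,0.0015,0,0,0],
  [0.5,0.0015,0,0,0],
  [0.5,0,0,0,0],
])

```text
time: 2.9
tool_pos: [0.6255, 0.0785, 0.1058]
tool_rot: [3.141, -0.0, -3.068]
contact_force: [-0.4, -0.0, 0.1]
opening: 0.0458
grip_force: 0.0
```

send_rows([
  [0.5,0.001,0,0,0],
  [0.5,0,0,0,0],
])

```text
time: 3.1
tool_pos: [0.6254, 0.0785, 0.1056]
tool_rot: [3.141, -0.003, -3.068]
contact_force: [-6.1, -0.4, 2.5]
opening: 0.0458
grip_force: 0.0
```

send_rows([
  [0,0,0,0,0],
  [0,0,0,0,0],
  [0,0,0,0,0],
  [0,0,0,0,0],
  [0,0,0,0,0],
])

```text
time: 3.6
tool_pos: [0.6254, 0.0785, 0.1056]
tool_rot: [3.141, -0.003, -3.068]
contact_force: [-6.5, -1.4, 1.9]
opening: 0.0102
grip_force: 2.8
```

Light 6 N contact with the shelf, and the fingers stopped on the bar at 10.2 mm. Pulling now.

send_rows([
  [0,0,0,0,0],
  [0,-0.002,0,0,0],
  [0,-0.003,-0.0002,0,0],
  [0,-0.004,-0.0003,0,0],
  [0,-0.004,-0.0003,0,0],
], grip_force=25)

```text
time: 4.1
tool_pos: [0.6133, 0.0773, 0.1056]
tool_rot: [-3.141, 0.0, -3.067]
contact_force: [2.4, -4.1, -3.1]
opening: 0.0093
grip_force: 25.0
```

send_rows([
  [0,-0.005,-0.0003,0,0],
  [0,-0.005,-0.0004,0,0],
  [0,-0.005,-0.0003,0,0],
  [0,-0.005,-0.0004,0,0],
  [0,0,0,0,0],
])

```text
time: 4.6
tool_pos: [0.5922, 0.0758, 0.1056]
tool_rot: [-3.141, -0.002, -3.067]
contact_force: [-0.4, -5.5, -1.5]
opening: 0.0095
grip_force: 25.0
```

send_rows([
  [0.4,0,0,0,0],
  [0.4,0,0,0,0],
  [0.4,0.006,0.0004,-0.003,0],
  [0.4,0.006,0.0004,-0.003,0],
  [0.4,0,0,0,0],
])

```text
time: 5.1
tool_pos: [0.6062, 0.0774, 0.0992]
tool_rot: [3.141, -0.0, -3.067]
contact_force: [0.2, -0.5, 0.0]
opening: 0.0366
grip_force: 0.0
```

send_rows([
  [0,0,0,0,0],
  [0,0,0,0,0],
  [0,0,0,0,0],
  [0,0,0,0,0],
  [0,0,0,0,0],
])

```text
time: 5.6
tool_pos: [0.6055, 0.0767, 0.0998]
tool_rot: [-3.141, -0.0, -3.067]
contact_force: [-0.6, -2.8, -0.1]
opening: 0.0097
grip_force: 25.0
```

send_rows([
  [0,-0.01,-0.0007,0,0],
  [0,-0.015,-0.0011,0,0],
  [0,-0.015,-0.0011,0,0],
  [0,-0.015,-0.0011,0,0],
  [0,-0.015,-0.0011,0,0],
])

```text
time: 6.1
tool_pos: [0.5355, 0.0717, 0.0998]
tool_rot: [-3.141, 0.001, -3.068]
contact_force: [2.1, -2.6, -1.1]
opening: 0.0099
grip_force: 25.0
```

send_rows([
  [0,-0.015,-0.0011,0,0],
  [0,-0.01,-0.0007,0,0],
  [0,-0.01,-0.0007,0,0],
  [0,0,0,0,0],
])

```text
time: 6.5
tool_pos: [0.4992, 0.0691, 0.0998]
tool_rot: [-3.141, -0.001, -3.067]
contact_force: [-1.5, -5.1, -0.2]
opening: 0.0098
grip_force: 25.0
```

send_rows([
  [0,-0.005,-0.0004,0,0],
  [0,-0.003,-0.0002,0,0],
  [0,-0.002,-0.0001,0,0],
  [0,0,0,0,0],
])

```text
time: 6.9
tool_pos: [0.4903, 0.0684, 0.0998]
tool_rot: [-3.141, -0.0, -3.067]
contact_force: [-0.1, -6.0, -1.0]
opening: 0.0099
grip_force: 25.0
```

send_rows([
  [0,-0.002,0,0,0],
  [0,-0.002,0,0,0],
  [0,0,0,0,0],
])

```text
time: 7.2
tool_pos: [0.4865, 0.0682, 0.0998]
tool_rot: [-3.141, 0.0, -3.067]
contact_force: [0.1, -7.8, -1.2]
opening: 0.0096
grip_force: 25.0
```

send_rows([
  [0,-0.002,0,0,0],
  [0,0,0,0,0],
])

```text
time: 7.4
tool_pos: [0.4858, 0.0681, 0.0998]
tool_rot: [-3.14, 0.003, -3.067]
contact_force: [5.8, -6.9, -5.9]
opening: 0.0098
grip_force: 25.0
```

send_rows([
  [0,-0.0015,0,0,0],
  [0,0,0,0,0],
])

```text
time: 7.6
tool_pos: [0.4858, 0.0681, 0.0998]
tool_rot: [-3.14, 0.006, -3.068]
contact_force: [9.8, -6.6, -9.2]
opening: 0.0098
grip_force: 25.0
```

send_rows([
  [0.5,0,0,0,0],
  [0.5,0,0,0,0],
  [0.5,0,0,0,0],
  [0.5,-0.02,0,0,0],
  [0.5,-0.02,0,0,0],
])

```text
time: 8.1
tool_pos: [0.4424, 0.0692, 0.0997]
tool_rot: [3.141, -0.0, -3.067]
contact_force: [0.8, 0.6, 0.3]
opening: 0.0438
grip_force: 0.0
```

send_rows([
  [0.5,-0.01,0,0.04,0],
  [0.5,0,0,0.05,0],
  [0.6,0,0,0.04,0],
  [0.6,0,0,0,0],
  [0.6,0,0,0,0],
])

```text
time: 8.6
tool_pos: [0.4329, 0.0691, 0.2303]
tool_rot: [3.141, 0.002, -3.067]
contact_force: [0.2, 0.2, -0.6]
opening: 0.0551
grip_force: 0.0
```

Run:
```python
from h import *
np.set_printoptions(precision=4,suppress=True)
s=observe();print(s["tool_pos"],s["tool_rot"],s["contact_force"])
p,d,W=cloud("top"); q,_,V=cloud("side"); np.savez("o1.npz",W=W,V=V)
cv2.imwrite("pics/o1.png",np.hstack([cv2.resize(p[150:290,170:320,::-1],(400,373)),cv2.resize(q[100:240,200:350,::-1],(400,373))]))
```

```text
[0.4329 0.0691 0.2303] [ 3.1413  0.0018 -3.0671] [ 0.1645  0.1854 -0.6071]
```

View pics/o1.png

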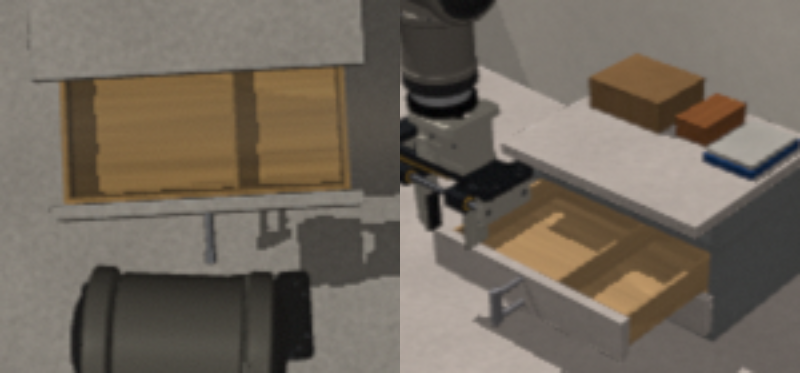

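The drawer is fully out: the wide compartment is at left, the divider at about (245,130), and the narrow compartment at right. Measuring the bays, then moving over the eyepiece.

Run:
```python
from h import *
np.set_printoptions(precision=4,suppress=True,linewidth=150)
z=np.load("o1.npz"); a=.072
for W in(z["W"],z["V"]):
    U=np.stack([W[...,0]*np.cos(a)+W[...,1]*np.sin(a),-W[...,0]*np.sin(a)+W[...,1]*np.cos(a),W[...,2]],-1)
    k=(U[...,0]>.56)&(U[...,0]<.63)&(U[...,1]>-.18)&(U[...,1]<.22)&(U[...,2]<.2)
    P=U[k]; fl=P[(P[:,2]>.07)&(P[:,2]<.095)]; print("floor",np.median(fl[:,2]),len(fl))
    h=P[(P[:,2]>.108)&(P[:,2]<.135)]; n,e=np.histogram(h[:,1],np.arange(-.16,.2,.004)); print([(round(x,3),c) for x,c in zip(e,n) if c>3])
    n,e=np.histogram(fl[:,1],np.arange(-.16,.2,.004)); print("floor v",[round(x,3) for x,c in zip(e,n) if c>3])
    k=(U[...,1]>-.09)&(U[...,1]<.1)&(U[...,0]<.7)&(U[...,0]>.45)&(U[...,2]>.115)&(U[...,2]<.15); n,e=np.histogram(U[k][:,0],np.arange(.45,.7,.004)); print("front u",[(round(x,3),c) for x,c in zip(e,n) if c>5])
```

```text
floor 0.08265576707658262 2475
[(np.float64(-0.112), np.int64(27)), (np.float64(-0.108), np.int64(43)), (np.float64(0.0), np.int64(17)), (np.float64(0.004), np.int64(19)), (np.float64(0.172), np.int64(49)), (np.float64(0.176), np.int64(30))]
floor v [np.float64(-0.108), np.float64(-0.104), np.float64(-0.1), np.float64(-0.096), np.float64(-0.092), np.float64(-0.088), np.float64(-0.084), np.float64(-0.08), np.float64(-0.076), np.float64(-0.072), np.float64(-0.068), np.float64(-0.064), np.float64(-0.06), np.float64(-0.056), np.float64(-0.052), np.float64(-0.048), np.float64(-0.044), np.float64(-0.04), np.float64(-0.036), np.float64(-0.032), np.float64(-0.028), np.float64(-0.024), np.float64(-0.02), np.float64(-0.016), np.float64(-0.012), np.float64(-0.008), np.float64(-0.004), np.float64(0.0), np.float64(0.004), np.float64(0.008), np.float64(0.012), np.float64(0.016), np.float64(0.02), np.float64(0.024), np.float64(0.028), np.float64(0.032), np.float64(0.036), np.float64(0.04), np.float64(0.044), np.float64(0.048), np.float64(0.052), np.float64(0.056), np.float64(0.06), np.float64(0.064
[... 1687 characters left out ...]
 np.float64(0.072), np.float64(0.076), np.float64(0.08), np.float64(0.084), np.float64(0.088), np.float64(0.092), np.float64(0.096), np.float64(0.1), np.float64(0.104), np.float64(0.108), np.float64(0.112), np.float64(0.116), np.float64(0.12), np.float64(0.128), np.float64(0.132), np.float64(0.136), np.float64(0.14), np.float64(0.144), np.float64(0.152), np.float64(0.156), np.float64(0.164), np.float64(0.168)]
front u [(np.float64(0.478), np.int64(7)), (np.float64(0.49), np.int64(9)), (np.float64(0.526), np.int64(12)), (np.float64(0.53), np.int64(107)), (np.float64(0.534), np.int64(100)), (np.float64(0.538), np.int64(41)), (np.float64(0.542), np.int64(43)), (np.float64(0.546), np.int64(14))]
```

send_rows([
  [0.6,0.003,-0.049,0,0],
  [0.6,0.003,-0.049,0,0],
  [0.6,0.003,-0.049,0,0],
  [0.6,0.003,-0.049,0,0],
  [0.6,0.003,-0.049,0,0],
])

```text
time: 9.2
tool_pos: [0.4471, -0.1776, 0.228]
tool_rot: [3.139, -0.003, -3.067]
contact_force: [0.5, -1.1, -0.4]
opening: 0.0549
grip_force: 0.0
```

send_rows([
  [0.6,0,-0.049,0,0],
  [0.6,0,0,0,0],
  [0.6,0,0,0,0],
  [0.6,0,0,0,0],
])

```text
time: 9.6
tool_pos: [0.4476, -0.2238, 0.2287]
tool_rot: [3.139, -0.002, -3.067]
contact_force: [-0.7, 0.3, -0.7]
opening: 0.0551
grip_force: 0.0
```

Run:
```python
from h import *
np.set_printoptions(precision=4,suppress=True,linewidth=150)
s=observe();print(s["tool_pos"],s["tool_rot"])
p,d,W=cloud("wrist"); np.save("w3.npy",W); cv2.imwrite("pics/w3.png",p[...,::-1])
for n,(x,y) in dict(eye=(.4485,-.2247),obj=(.457,-.352),yel=(.389,-.352)).items():
    k=(np.hypot(W[...,0]-x,W[...,1]-y)<.04)&(W[...,2]>.012)&(W[...,2]<.07); P=W[k]
    if len(P)<50: print(n,len(P)); continue
    print(n,len(P),P.min(0),P.max(0),P[P[:,2]>.047].mean(0)); 
    r=cv2.minEnclosingCircle(P[P[:,2]>.046][:,:2].astype(np.float32)); print(r)
print("bench",np.nanmedian(W[...,2]))
```

```text
[ 0.4476 -0.2238  0.2287] [ 3.1394 -0.0018 -3.0667]
eye 607 [ 0.433  -0.2385  0.0123] [ 0.4618 -0.2081  0.0544] [ 0.4485 -0.2234  0.0523]
((0.4490717649459839, -0.22335118055343628), 0.013673985376954079)
obj 545 [ 0.4441 -0.3636  0.0121] [ 0.4718 -0.3366  0.0537] [ 0.4576 -0.3503  0.0517]
((0.4578828513622284, -0.35030901432037354), 0.008580934256315231)
yel 591 [ 0.3756 -0.3635  0.0122] [ 0.4026 -0.336   0.0541] [ 0.3892 -0.3492  0.0517]
((0.3888151943683624, -0.3494586646556854), 0.009111512452363968)
bench 0.0008105782441011344
```

View pics/w3.png

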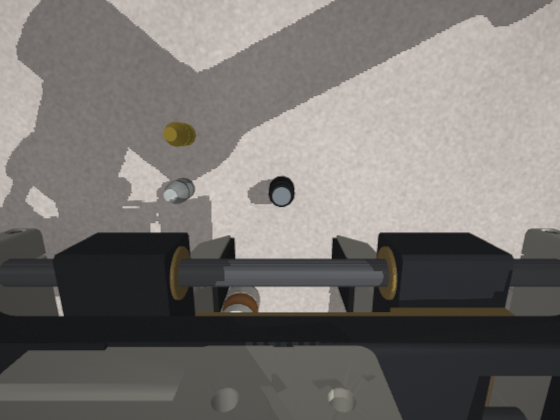

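Wrist view: the eyepiece is at (281,192), in line with the finger gap. The objective is at (178,192) and the yellow twin at (178,134). Descending.

send_rows([
  [0.6,0.0014,0,-0.05,0],
  [0.6,0,0,-0.05,0],
  [0.6,0,0,-0.05,0],
  [0.6,0,0,-0.04,0],
  [0.6,0,0,-0.02,0],
])

```text
time: 10.15
tool_pos: [0.4479, -0.2222, 0.0167]
tool_rot: [3.138, -0.004, -3.065]
contact_force: [-0.3, -0.5, 0.9]
opening: 0.0549
grip_force: 0.0
```

send_rows([
  [0.6,0,0,-0.01,0],
  [0.6,0,0,0,0],
  [0.6,0,0,0,0],
])

```text
time: 10.45
tool_pos: [0.4502, -0.225, 0.0108]
tool_rot: [-3.141, 0.001, -3.066]
contact_force: [-0.4, -0.2, -0.5]
opening: 0.055
grip_force: 0.0
```

send_rows([
  [0,0,0,0,0],
  [0,0,0,0,0],
  [0,0,0,0,0],
  [0,0,0,0,0],
  [0,0,0,0,0],
], grip_force=15)

```text
time: 10.95
tool_pos: [0.4497, -0.2254, 0.0104]
tool_rot: [-3.141, 0.001, -3.067]
contact_force: [-0.6, -0.4, 5.9]
opening: 0.0316
grip_force: 15.0
```

send_rows([
  [0,0,0,0.01,0],
  [0,0,0,0.035,0],
  [0,0,0,0.045,0],
  [0,0,0,0.05,0],
  [0,0,0,0.045,0],
])

```text
time: 11.45
tool_pos: [0.4491, -0.2249, 0.1974]
tool_rot: [-3.141, 0.0, -3.067]
contact_force: [1.6, -0.3, -1.1]
opening: 0.0315
grip_force: 15.0
```

send_rows([
  [0,0.01,0.025,0.01,0],
  [0,0.015,0.04,0,0],
  [0,0.0165,0.043,0,0],
  [0,0.0165,0.043,0,0],
  [0,0.0165,0.043,0,0],
])

```text
time: 11.95
tool_pos: [0.5239, -0.0294, 0.2052]
tool_rot: [3.142, -0.0, -3.068]
contact_force: [0.1, 0.0, -0.8]
opening: 0.0314
grip_force: 15.0
```

send_rows([
  [0,0.0165,0.043,0,0],
  [0,0.0165,0.043,0,0],
  [0,0.0165,0.043,0,0],
  [0,0.0125,0.033,0,0],
  [0,0,0,0,0],
])

```text
time: 12.45
tool_pos: [0.5862, 0.135, 0.2045]
tool_rot: [3.14, 0.0, -3.063]
contact_force: [0.3, 0.3, -1.4]
opening: 0.0313
grip_force: 15.0
```

send_rows([
  [0,0,0,0,0],
  [0,0,0,0,0],
])

```text
time: 12.65
tool_pos: [0.5854, 0.1298, 0.2048]
tool_rot: [-3.141, -0.001, -3.068]
contact_force: [-0.2, 0.9, 0.0]
opening: 0.0316
grip_force: 15.0
```

send_rows([
  [0,0,0.002,-0.04,0],
  [0,0,0,-0.035,0],
  [0,0,0,-0.02,0],
  [0,0,0,-0.009,0],
  [0,0,0,0,0],
])

```text
time: 13.15
tool_pos: [0.5853, 0.1317, 0.1001]
tool_rot: [-3.142, -0.002, -3.069]
contact_force: [-0.0, -0.4, -0.9]
opening: 0.0315
grip_force: 15.0
```

send_rows([
  [0,0,0,-0.003,0],
  [0,0,0,-0.002,0],
  [0,0,0,0,0],
])

```text
time: 13.45
tool_pos: [0.5863, 0.1328, 0.0965]
tool_rot: [3.141, 0.001, -3.068]
contact_force: [0.2, -0.2, -1.5]
opening: 0.0314
grip_force: 15.0
```

send_rows([
  [0,0,0,-0.002,0],
  [0,0,0,0,0],
])

```text
time: 13.65
tool_pos: [0.5859, 0.1329, 0.0939]
tool_rot: [3.141, 0.0, -3.067]
contact_force: [0.2, 0.1, 0.3]
opening: 0.0314
grip_force: 15.0
```

send_rows([
  [0,0,0,-0.001,0],
  [0,0,0,0,0],
])

```text
time: 13.85
tool_pos: [0.5859, 0.1329, 0.0927]
tool_rot: [3.142, -0.0, -3.067]
contact_force: [-0.0, 0.4, -0.5]
opening: 0.0317
grip_force: 15.0
```

send_rows([
  [0,0,0,-0.001,0],
  [0,0,0,0,0],
])

```text
time: 14.05
tool_pos: [0.5863, 0.1329, 0.0924]
tool_rot: [3.141, 0.001, -3.067]
contact_force: [0.6, -0.6, 2.7]
opening: 0.0314
grip_force: 15.0
```

Touched down at 2.7 N. Releasing, rising and going over to the objective.

send_rows([
  [0.38,0,0,0,0],
  [0.42,0,0,0,0],
  [0.5,0,0,0,0],
  [0.55,0,0,0,0],
  [0.55,0,0,0,0],
])

```text
time: 14.55
tool_pos: [0.5859, 0.1329, 0.0917]
tool_rot: [3.142, -0.0, -3.067]
contact_force: [0.5, -0.4, 0.7]
opening: 0.0498
grip_force: 0.0
```

send_rows([
  [0.55,0,0,0.02,0],
  [0.55,0,0,0.04,0],
  [0.55,0,0,0.05,0],
  [0.55,-0.005,-0.02,0.04,0],
  [0.55,-0.012,-0.046,0,0],
])

```text
time: 15.05
tool_pos: [0.5719, 0.0686, 0.2481]
tool_rot: [-3.141, 0.013, -3.063]
contact_force: [1.7, -0.8, 0.3]
opening: 0.0504
grip_force: 0.0
```

send_rows([
  [0.55,-0.0125,-0.047,0,0],
  [0.55,-0.0125,-0.047,0,0],
  [0.55,-0.0125,-0.047,0,0],
  [0.55,-0.0125,-0.047,0,0],
  [0.55,-0.0125,-0.047,0,0],
])

```text
time: 15.55
tool_pos: [0.5056, -0.1698, 0.2419]
tool_rot: [-3.142, 0.0, -3.067]
contact_force: [0.5, 0.0, 0.7]
opening: 0.0504
grip_force: 0.0
```

send_rows([
  [0.55,-0.0125,-0.047,0,0],
  [0.55,-0.0125,-0.047,0,0],
  [0.55,-0.0125,-0.047,0,0],
  [0.55,-0.01,-0.035,0,0],
  [0.55,0,0,0,0],
])

```text
time: 16.05
tool_pos: [0.4571, -0.3484, 0.2412]
tool_rot: [-3.141, -0.001, -3.073]
contact_force: [-0.1, 0.2, -0.5]
opening: 0.0504
grip_force: 0.0
```

send_rows([
  [0.55,0,0,0,0],
  [0.55,0,0,0,0],
])

```text
time: 16.25
tool_pos: [0.4592, -0.3431, 0.2417]
tool_rot: [3.141, 0.0, -3.067]
contact_force: [0.1, 0.4, 0.6]
opening: 0.0505
grip_force: 0.0
```

Run:
```python
from h import *
np.set_printoptions(precision=4,suppress=True,linewidth=150)
s=observe();print(s["tool_pos"],s["tool_rot"])
p,d,W=cloud("wrist")
for n,(x,y) in dict(obj=(.458,-.3503),yel=(.389,-.35)).items():
    k=(np.hypot(W[...,0]-x,W[...,1]-y)<.03)&(W[...,2]>.046)&(W[...,2]<.07); P=W[k]
    if len(P)>20: print(n,len(P),cv2.minEnclosingCircle(P[:,:2].astype(np.float32)))
q,_,T=cloud("top"); cv2.imwrite("pics/o2.png",cv2.resize(q[150:290,170:450,::-1],(800,400)))
x,y=.586,.133; k=(np.hypot(T[...,0]-x,T[...,1]-y)<.04)&(T[...,2]>.115); P=T[k]; print("eye in drawer",len(P),P.min(0),P.max(0),P[P[:,2]>.128].mean(0))
```

```text
[ 0.4592 -0.3431  0.2417] [ 3.1409  0.0001 -3.0666]
obj 154 ((0.4570249617099762, -0.3511383831501007), 0.008587092161178589)
yel 166 ((0.38911351561546326, -0.3502247631549835), 0.00856796558946371)
eye in drawer 118 [0.5477 0.1186 0.1156] [0.602  0.1481 0.1421] [0.5863 0.1341 0.1346]
```

View pics/o2.png

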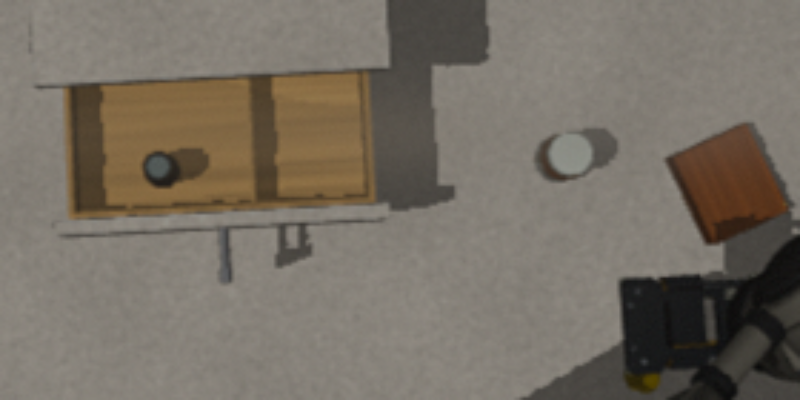

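The eyepiece stands upright in the wide bay at (160,168) in the crop. Now picking up the objective.

send_rows([
  [0.55,-0.0018,-0.0076,0,0],
  [0.55,0,0,-0.05,0],
  [0.55,0,0,-0.05,0],
  [0.55,0,0,-0.05,0],
  [0.55,0,0,0,0],
])

```text
time: 16.85
tool_pos: [0.454, -0.3484, 0.0856]
tool_rot: [3.131, -0.009, -3.067]
contact_force: [-0.2, 0.5, -0.7]
opening: 0.0508
grip_force: 0.0
```

send_rows([
  [0.55,0,0,0,0],
  [0.55,0,0,0,0],
])

```text
time: 17.05
tool_pos: [0.4587, -0.3531, 0.0948]
tool_rot: [-3.138, 0.003, -3.067]
contact_force: [0.0, -0.1, -0.8]
opening: 0.0502
grip_force: 0.0
```

send_rows([
  [0.55,-0.001,0.002,-0.03,0],
  [0.55,0,0,-0.03,0],
  [0.55,0,0,-0.018,0],
  [0.55,0,0,-0.006,0],
  [0.55,0,0,0,0],
])

```text
time: 17.55
tool_pos: [0.4569, -0.3506, 0.0092]
tool_rot: [-3.14, 0.002, -3.067]
contact_force: [-1.2, -0.5, 0.5]
opening: 0.0508
grip_force: 0.0
```

send_rows([
  [0,0,0,0,0],
  [0,0,0,0,0],
  [0,0,0,0,0],
  [0,0,0,0,0],
  [0,0,0,0,0],
])

```text
time: 18.05
tool_pos: [0.4567, -0.3505, 0.0089]
tool_rot: [-3.14, 0.001, -3.067]
contact_force: [0.2, -0.6, 6.2]
opening: 0.0273
grip_force: 15.0
```

send_rows([
  [0,0,0,0.01,0],
  [0,0,0,0.035,0],
  [0,0,0,0.045,0],
  [0,0,0,0.05,0],
  [0,0,0,0.045,0],
])

```text
time: 18.55
tool_pos: [0.4558, -0.3493, 0.1954]
tool_rot: [3.141, 0.0, -3.067]
contact_force: [0.2, -0.7, -1.4]
opening: 0.0274
grip_force: 15.0
```

send_rows([
  [0,0.0108,0.025,0.01,0],
  [0,0.016,0.038,0,0],
  [0,0.018,0.043,0,0],
  [0,0.018,0.043,0,0],
  [0,0.018,0.043,0,0],
])

```text
time: 19.05
tool_pos: [0.5369, -0.1558, 0.2032]
tool_rot: [3.141, -0.0, -3.068]
contact_force: [1.2, -1.0, -0.8]
opening: 0.0271
grip_force: 15.0
```

send_rows([
  [0,0.018,0.043,0,0],
  [0,0.018,0.043,0,0],
  [0,0.015,0.036,0,0],
  [0,0.009,0.0224,0,0],
  [0,0,0,0,0],
])

```text
time: 19.55
tool_pos: [0.5972, -0.0099, 0.2027]
tool_rot: [3.14, -0.0, -3.063]
contact_force: [-0.6, -0.5, -0.3]
opening: 0.0273
grip_force: 15.0
```

send_rows([
  [0,0,0,0,0],
  [0,0,0,0,0],
])

```text
time: 19.75
tool_pos: [0.5964, -0.0143, 0.2028]
tool_rot: [-3.141, -0.001, -3.068]
contact_force: [0.0, 0.2, -2.0]
opening: 0.0274
grip_force: 15.0
```

send_rows([
  [0,0,0.002,-0.04,0],
  [0,0,0,-0.035,0],
  [0,0,0,-0.02,0],
  [0,0,0,-0.011,0],
  [0,0,0,0,0],
])

```text
time: 20.25
tool_pos: [0.596, -0.0123, 0.0956]
tool_rot: [3.141, -0.003, -3.069]
contact_force: [-0.6, -0.1, -1.5]
opening: 0.0278
grip_force: 15.0
```

send_rows([
  [0,0,0,-0.003,0],
  [0,0,0,0,0],
  [0,0,0,0,0],
])

```text
time: 20.55
tool_pos: [0.5975, -0.0115, 0.0948]
tool_rot: [-3.141, 0.002, -3.067]
contact_force: [-0.7, -1.2, 0.7]
opening: 0.0274
grip_force: 15.0
```

send_rows([
  [0,0,0,-0.001,0],
  [0,0,0,0,0],
])

```text
time: 20.75
tool_pos: [0.597, -0.0113, 0.0931]
tool_rot: [-3.142, 0.001, -3.067]
contact_force: [-0.1, -0.4, -0.9]
opening: 0.0274
grip_force: 15.0
```

send_rows([
  [0,0,0,-0.001,0],
  [0,0,0,0,0],
])

```text
time: 20.95
tool_pos: [0.5968, -0.0113, 0.0917]
tool_rot: [3.141, -0.0, -3.067]
contact_force: [0.4, 0.1, -1.1]
opening: 0.0275
grip_force: 15.0
```

send_rows([
  [0,0,0,-0.001,0],
  [0,0,0,0,0],
])

```text
time: 21.15
tool_pos: [0.597, -0.0113, 0.0909]
tool_rot: [3.141, 0.0, -3.067]
contact_force: [-0.3, 0.9, -0.1]
opening: 0.0274
grip_force: 15.0
```

send_rows([
  [0,0,0,-0.001,0],
  [0,0,0,0,0],
])

```text
time: 21.35
tool_pos: [0.5976, -0.0113, 0.0908]
tool_rot: [-3.141, 0.002, -3.067]
contact_force: [-0.1, 1.7, 6.3]
opening: 0.0276
grip_force: 15.0
```

Touched down. Releasing and withdrawing.

send_rows([
  [0.33,0,0,0,0],
  [0.38,0,0,0,0],
  [0.45,0,0,0,0],
  [0.5,0,0,0,0],
  [0.5,0,0,0,0],
])

```text
time: 21.85
tool_pos: [0.5968, -0.0114, 0.0896]
tool_rot: [3.141, -0.0, -3.067]
contact_force: [0.1, -1.1, 0.7]
opening: 0.0456
grip_force: 0.0
```

send_rows([
  [0.5,0,0,0.02,0],
  [0.5,0,0,0.04,0],
  [0.5,0,0,0.05,0],
  [0.5,-0.02,-0.02,0.03,0],
  [0.5,-0.03,-0.035,0,0],
])

```text
time: 22.35
tool_pos: [0.5495, -0.066, 0.2346]
tool_rot: [-3.139, 0.01, -3.064]
contact_force: [0.9, -0.8, -0.4]
opening: 0.0456
grip_force: 0.0
```

send_rows([
  [0.5,-0.03,-0.035,0,0],
  [0.5,-0.03,-0.035,0,0],
  [0.5,-0.02,-0.035,0,0],
  [0.5,0,0,0,0],
  [0.5,0,0,0,0],
])

```text
time: 22.85
tool_pos: [0.4668, -0.1719, 0.2299]
tool_rot: [3.141, 0.001, -3.07]
contact_force: [1.1, 0.3, 0.6]
opening: 0.0459
grip_force: 0.0
```

Run:
```python
from h import *
np.set_printoptions(precision=4,suppress=True,linewidth=150)
p,_,T=cloud("top"); q,_,V=cloud("side"); a=.072
cv2.imwrite("pics/o3.png",np.hstack([cv2.resize(p[150:290,170:320,::-1],(400,373)),cv2.resize(q[100:240,200:350,::-1],(400,373))]))
for n,(x,y) in dict(eye=(.586,.133),obj=(.597,-.0113)).items():
    k=(np.hypot(T[...,0]-x,T[...,1]-y)<.03)&(T[...,2]>.125); P=T[k]; print(n,len(P),P.mean(0),P[:,2].max())
U=T[...,0]*np.cos(a)+T[...,1]*np.sin(a); v=-T[...,0]*np.sin(a)+T[...,1]*np.cos(a)
k=(abs(v-.0335)<.006)&(T[...,2]>.11)&(T[...,2]<.145)&(U<.53)&(U>.45); print("handle front u",np.percentile(U[k],[0,3,10]),"was .6365")
```

```text
eye 90 [0.5868 0.134  0.1337] 0.14090378317458474
obj 43 [ 0.5996 -0.0093  0.1326] 0.1412229472714681
handle front u [0.4853 0.4855 0.4881] was .6365
```

View pics/o3.png

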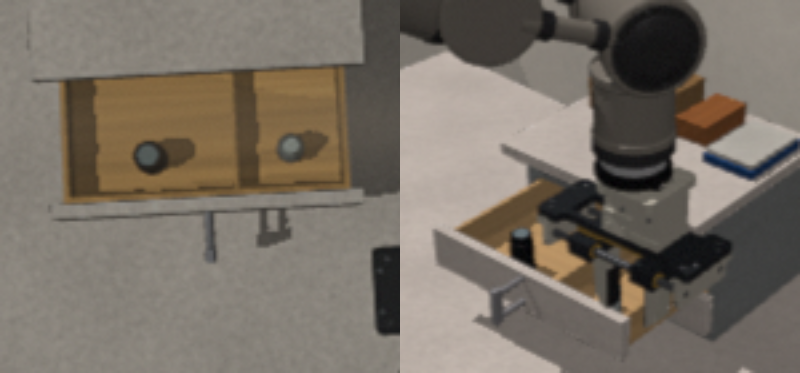

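Both optics are upright in their bays, at (150,157) and (290,148). The drawer is at its stop: the measured pull plus the initial gap comes to about 0.165 m.

```bash
python3 -c "
from cell import hand_in; print(hand_in())"
```

```text
the job is handed in; nothing more can be done
None
```

I pulled the top drawer out to its stop and left it fully out, then set the eyepiece upright in the wide compartment and the objective upright in the narrow one; the job is handed in at about 23 s of the 72 s allowed.

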